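Draw the deep lid off the footed notions canister

ROBOT

A 6-joint arm with a two-finger parallel gripper is mounted at the origin on a cart in front of the work surface, level with it; the furniture and walls round the work are solid. World frame = base frame: x ahead of the robot, y to its left, z up, the work surface at z = 0. Lengths are in mm, angles in rad, forces in N, time in s.
With the tool pointing down it reaches from about 275 to 975 mm from the base axis. Payload 8.4 kg.
Tool frame: the origin (TCP) lies on the mounting face of the last link; the fingertips stand 190 mm ahead of it and the grasp point (between the pads) lies 171 mm ahead of it (manip.tips_ahead is the distance from the TCP to the fingertips, in mm); z points along the fingers, y is the direction in which the jaws open and shut (so a half turn about z gives the same grasp; the last joint's range is limited). The gripper opens to 92 mm and grips with 3 to 60 N. Pads are 20 mm wide; open, the fingers measure 128 mm over their backs; the gripper's body (75 mm by 189 mm) begins 69 mm behind the grasp point.
Start: joints at [-1.147, 0.353, 1.633, -0, 1.155, -0.002], TCP at [258.155, -569.197, 404.683] pointing down, gripper open.
Joint ranges: [-2.63, 2.63], [-0.92, 2.1], [0.06, 2.66], [-1.3, 4.44], [0, 2.69], [-3.02, 3.02]. Speed limits (rad/s): [2.22, 2.22, 2.79, 3.14, 3.14, 3.14].

INTERFACE

Orientations are given as a unit quaternion [w, x, y, z].
In Python, from plant import manip, cams, workorder, finder gives the robot as it stands.
- The arm moves only by the shell command python3 -m pendant 'ROWS' [OPENING]. ROWS is JSON, a list of rows, each an object with "offset": the shift along the tool's x, y, z scaled (see below), a list of three; "angular": the turn, a rotation vector about the tool's x, y, z scaled (see below), a list of three. A call has exactly 10 rows; each row shifts and turns the commanded pose from where the row before left it, along the tool's axes as they then stand; what a row does not reach is not made up. The controller multiplies each number of a shift by 30 mm and each number of a turn by 4 degrees. A row lasts 1/8 s, in which the tool goes at most 62.5 mm and 10.7 degrees, less where a joint would pass 70% of its speed; a pose out of reach is approached as far as the arm can. A call with a number of a shift or a turn outside -1 to 1 is refused whole. A call with a gripper value outside its range is refused whole. OPENING is the closure, from 0 (fully open) to 1 (shut), set as the call begins (- or left out, the last holds). The fingers move at their own pace and stop on an object; the grip force is fixed at half the most. Time passes only in rows, so rows that do not move let the fingers close, or fill a call up. It gives the time, the measured TCP pose, the force and the opening at its end, in the units of the state.
- manip.state(): the state, without advancing time (a new reading comes with each control period).
- cams.camera(name): name is "side" or "top" or "wrist"; returns a dict with "pixels" (384x512x3 uint8, red, green, blue), "depth" (384x512 float32, mm along the optical axis (not along the pixel's ray), 0 where there is no reading), "intrinsics" (3x3 intrinsics, pixels), "world_to_cam" (4x4, takes a point from world to camera coordinates); the wrist camera has in their place "tool_from_camera" (4x4, takes a point from camera to tool coordinates, whose origin is the TCP and whose axes are the flange's). Camera axes: x right, y down, z forward; pixel columns grow to the right and rows downward; lengths in mm; the calibration is good to about 2 mm. The wrist camera is an equidistant fisheye: a pixel r from the principal point sees the ray r / f radians off the axis. A picture is of the moment at which its call begins: read the wrist's pose just before it.
- workorder.hand_in(): hands the job in, once; it reports no verdict.
Trained networks look in a picture, given as the dict that the camera call returned (one of the last four; its "shot" number tells which), for a name from the list of things; names that differ only in an ending like _2 or _b are one class to them, and where a whole thing is asked for, a point or a joint stands for the part that bears it (a point fixed in the world has none). Each returns a list of dicts, best first, with "conf" (0 to 1); they miss things now and then, are a little off and sometimes report something else, mostly with a low value. They report only what shows in the picture. A call takes as long as a camera call. They do not tell look-alikes from the thing itself.
- finder.search_frame(picture, target): "extent" ([left, top, right, bottom] as shares, 0 to 1, of the picture: columns of its width, rows of its height, round what is visible of it).
The state is a dict: "clock": time; "joint_positions": joint angles; "dq": joint speeds; "joint_efforts": joint torques, N m; "tool_pos": TCP position; "eef_rot": TCP orientation; "force": force on the tool from outside, world axes, zero at the start; "torque": the same for the moment, N m; "width": finger opening in mm.
Only numpy, scipy, OpenCV 4.12 (cv2) and the standard library are available. Lean on these libraries where they do the work, as an engineer would, in place of code of your own. Each camera call takes 0.05 s, during which the arm holds its last target.

TASK

Open the tall canister with the broad round foot. Its lid is so tight that the base would come up with it, so first slide the whole canister along the worktop, without lifting it, through the open mouth of the wooden hold-down shoe until its foot is fully home under the lips; then draw the lid straight up and off. Stand the lid upright, open side down, on the round cork mat, and leave the base in the shoe.

Things in the scene. Friction and masses are not known exactly. Their poses are not given: they have to be found in the camera images.
- lid_mid (a point): Centre (half-way up) of the lid: a plain grey cap, 60 mm diameter, 80 mm tall, closed on top, wall 3 mm, 0.12 kg; z = its axis, up. Closed, it reaches from 24 to 104 mm above the worktop, this point at 64, and must rise 56 mm off the base's drum to come free. Inner spring pads hold it with about 7 to 10 N, more than the base weighs. Grip round the upper half, any yaw, about 50 N.
- canister: Base of the canister: light wooden disc foot, 120 mm diameter, 8 mm thick; 60 mm shoulder up to 24 mm; steel drum, 51 mm diameter, up to 80 mm (hidden in the lid). Origin: centre of the foot's underside, z up, 0 on the worktop. 0.4 kg, loose. The low canister with a like grey lid but no broad foot is not meant.
- shoe_seat (a point): Where the foot's centre belongs, at worktop level, in the hold-down shoe: a fixed brown wooden U, 20 mm high. +x points inward from open mouth to closed back. Channel 140 mm wide (10 mm play a side), stop 4 mm past home; lips over sides and back, 14 mm below them, 88 mm between the side lips. Walls begin 64 mm, flared guides 86 mm before this point; mouth 165 mm wide.
- mat_top (a point): Centre of the top of a fixed round cork mat, 140 mm diameter, 4 mm thick, on the worktop to the right of the shoe: the place for the lid.
Mind the look-alikes: they are no part of the job. Of the things that look like the canister, the larger one is meant.

How it is judged:
By the outcome, as a careful person would: the job done as asked, in the order asked, and still so for the second after the job is handed in, with the robot touching nothing.
It also fails if it takes over 48 s, if anything falls off the work surface, if the arm or the gripper's body presses on something with over 40 N, if the wrist force passes 120 N, or if a joint passes its speed limit or range.

## Working session

There is one attempt and no reset: what is moved stays moved. The work goes in short steps, Python scripts to look and compute and a shell command to move; the robot and the scene stay as the last step left them, time stands still between calls to the robot, and variables do not carry over. Pictures are saved under pics/ and viewed, and the job is handed in when it is done.

```bash
ls; mkdir -p pics; cat > h.py <<'E'
import numpy as np, cv2
from plant import manip, cams, workorder, finder
def save(c,name,crop=None,scale=1):
    im=c["pixels"][:,:,::-1]
    if crop: l,t,r,b=crop; im=im[t:b,l:r]
    im=cv2.resize(im,None,fx=scale,fy=scale,interpolation=cv2.INTER_CUBIC) if scale!=1 else im
    cv2.imwrite("pics/"+name,im)
def cloud(c):
    d=c["depth"];K=np.array(c["intrinsics"]);v,u=np.mgrid[:d.shape[0],:d.shape[1]]
    P=np.stack([(u-K[0,2])/K[0,0]*d,(v-K[1,2])/K[1,1]*d,d],-1)
    T=np.linalg.inv(np.array(c["world_to_cam"]))
    W=P@T[:3,:3].T+T[:3,3]; W[d<=0]=np.nan
    return W
E
python3 - <<'E'
from h import *
for n in("top","side"):
    c=cams.camera(n);save(c,n+"0.png");np.save(n+"0.npy",cloud(c)); print(np.array(c["world_to_cam"]).round(3).tolist())
    for t in("canister","lid_mid","shoe_seat","mat_top"):
        try: print(n,t,[(round(d["conf"],2),(np.array(d["extent"])*[512,384,512,384]).round().tolist()) for d in finder.search_frame(c,t)])
        except Exception as e: print(t,e)
print(manip.state(), manip.tips_ahead)
E
```

```text
pics
[[0.002, -1.0, -0.001, -96.083], [-0.998, -0.002, -0.063, 560.312], [0.063, 0.001, -0.998, 1240.079], [0.0, 0.0, 0.0, 1.0]]
top canister [(0.92, [232.0, 206.0, 269.0, 247.0]), (0.82, [121.0, 145.0, 155.0, 171.0])]
top lid_mid [(0.89, [240.0, 214.0, 263.0, 235.0])]
top shoe_seat [(0.72, [232.0, 137.0, 292.0, 191.0])]
top mat_top [(0.93, [328.0, 190.0, 370.0, 237.0])]
[[-0.782, -0.623, 0.015, 383.431], [-0.48, 0.586, -0.653, 350.752], [0.398, -0.518, -0.757, 1214.317], [0.0, 0.0, 0.0, 1.0]]
side canister [(0.83, [140.0, 250.0, 169.0, 276.0]), (0.68, [263.0, 215.0, 302.0, 243.0])]
side lid_mid [(0.91, [272.0, 200.0, 297.0, 228.0])]
side shoe_seat [(0.88, [225.0, 169.0, 281.0, 189.0])]
side mat_top [(0.58, [304.0, 154.0, 344.0, 187.0])]
{'clock': 0.5, 'joint_positions': array([-1.14737124e+00,  3.53004311e-01,  1.63345398e+00,  1.89596879e-05,
        1.15518173e+00, -2.39124481e-03]), 'dq': array([-4.60723047e-04,  1.48312874e-04,  9.62396437e-04, -1.69389909e-03,
       -5.75874769e-04, -5.64128651e-05]), 'joint_efforts': array([-1.72686046e-04, -5.93299556e+01, -3.34320617e+01,  6.98938058e-02,
        1.68495899e-02, -2.64359807e-05]), 'tool_pos': array([ 258.16644973, -569.17091113,  404.65713909]), 'eef_rot': array([-2.49695401e-05,  9.77421353e-01,  2.11299548e-01,  3.53294442e-06]), 'force': array([-0.75942457,  0.58242748, -0.58121845]), 'torque': array([ 0.00045801, -0.00308692, -0.04169435]), 'width': 92.09266689377617} 190.1
```

View pics/top0.png

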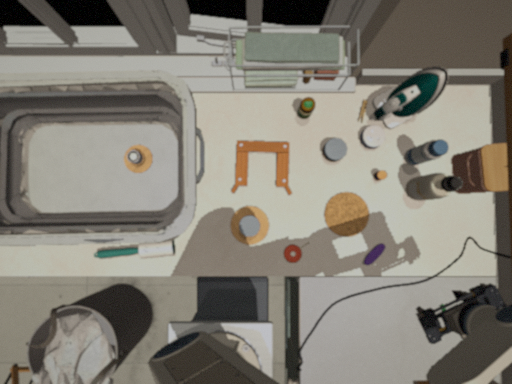

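View pics/side0.png

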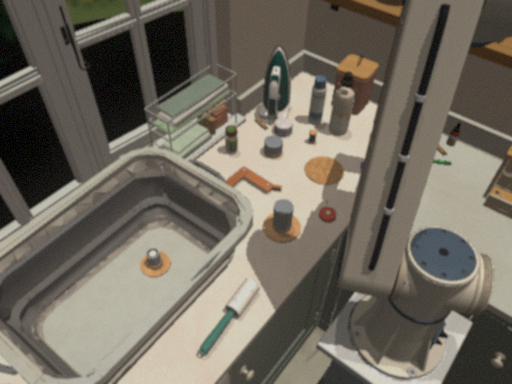

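```bash
python3 - <<'E'
import numpy as np,cv2
a=cv2.imread('pics/top0.png')[115:265,100:390];cv2.imwrite('pics/top0c.png',cv2.resize(a,None,fx=2.7,fy=2.7,interpolation=cv2.INTER_CUBIC))
a=cv2.imread('pics/side0.png')[145:285,130:360];cv2.imwrite('pics/side0c.png',cv2.resize(a,None,fx=3.4,fy=3.4,interpolation=cv2.INTER_CUBIC))
W=np.load('top0.npy')
print(W[190:250:4,226:276:4,2].round())
print(W[132:196:4,224:300:4,2].round())
E
```

```text
[[  5.  -3.  20.   2.   2.  -2.  -4.  -1.  -0.   3.   0.  -2.   2.]
 [  1.   0.  -3.   2.  -3.   1.  -0.   3.   0.   4.  -1.   1.  -0.]
 [  0.  -3.  -0.  -1.   2.   4.   0.  -1.   1.   0.   3.   1.   2.]
 [  4.   0.   2.   1.  -1.   1.   0.   0.  -1.  -1.  -0.  -1.   3.]
 [ -1.  -2.  -1.   3.  -5.   6.  10.   5.   3.  -4.  -1.  -2.   6.]
 [  4.   0.   1.  10.  11.   7.   6.  11.   5.   8.  -7.   4.   1.]
 [  3.  -1.   7.  12.  10.   6.  11.  11.   4.  14.  -2.   1.  -1.]
 [ -2.   2.   8.   9.  92. 106. 105. 101.   9.   8.   5.   6.   3.]
 [  2.  -3.  13.   6. 110. 107. 104. 107. 106.   8.   8.   1.   4.]
 [  2.   1.   9.   3. 105. 101. 106. 101. 105.   5.   6.  -2.  -1.]
 [  1.   5.  10.   7. 103. 103. 103. 106. 102.  10.   9.   2.   1.]
 [  6.   0.  10.   8.  11. 108. 103. 105.  17.  12.  10.   1.   0.]
 [  4.  -2.   3.   6.   3.   8.  12.   7.   3.   5.   4.  -3.   2.]
 [  3.   2.  -5.   1.   9.   7.   8.   9.   9.   1.  -3.   0.  -0.]
 [ -2.   0.   1.  -3.   3.   1.  -3.  -1.  -2.   0.  -3.  -3.  -4.]]
[[-0. -6. -4.  2.  2.  3.  2. -4.  1. -1. -0.  0.  1.  1. -3. -2.  3.  2.
  -1.
[... 517 characters left out ...]
 -2.  4.  3. -3. -0. -3.  2. 20. 20. 19.  2.
  -1.]
 [ 1. -0.  3. 23. 20. 20. 19.  3.  3. -0.  1.  2.  1.  1. 20. 21. 17.  0.
  -4.]
 [ 4.  4. -2. 23. 21. 14. -1. -0.  1.  5.  3.  3. -3. -1. 25. 19. 23.  3.
   1.]
 [ 5.  3. -4. 18. 22. 18.  4.  5.  1. -1.  3.  4. -1. -2. 23. 16. 22.  4.
  -0.]
 [ 0.  1.  3. 21. 23. 20. -1.  3.  2. -2. -0. -1.  5.  3. 17. 16. 20.  1.
   1.]
 [ 3. -2.  3. 21. 24. 19. -1.  0.  5. -0.  1.  2.  4.  3. 24. 15. 17.  1.
  -0.]
 [ 4.  1.  0. 22. 23. 21.  3.  4. -1.  1.  2.  5. -2. 19. 21. 20. 26.  2.
  -2.]
 [ 3.  3.  1. 21. -0.  1. -2. -2.  0.  2. -5.  2.  4. -4. -1.  0. 23.  3.
   2.]
 [ 2. -3.  4.  0. -2.  3.  5. -0. -1.  3.  4. -3.  2.  1. -2.  0. 24.  0.
   5.]]
```

View crops.

View pics/top0c.png

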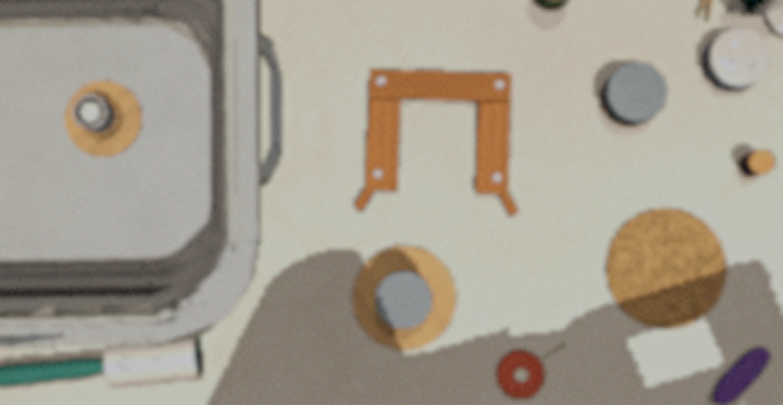

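View pics/side0c.png

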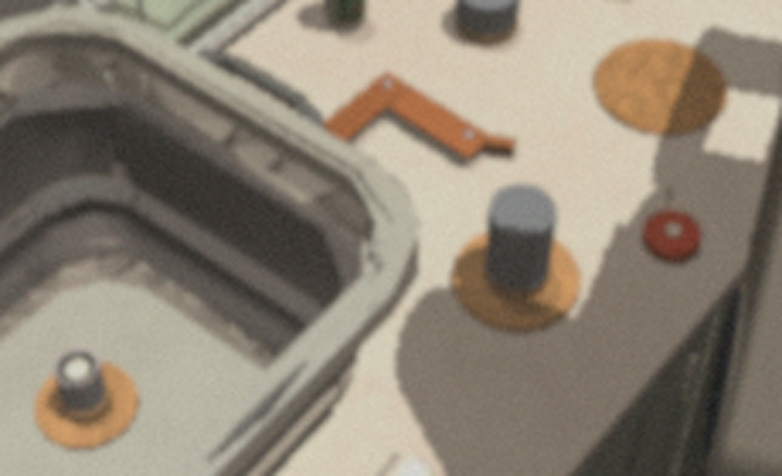

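```bash
python3 - <<'E'
import numpy as np,cv2
W=np.load('top0.npy')
im=cv2.imread('pics/top0.png').astype(int)
def reg(l,t,r,b,zlo,zhi):
    S=W[t:b,l:r]; m=(S[...,2]>zlo)&(S[...,2]<zhi); return S[m]
# lid top
L=reg(228,200,275,250,90,115)[:,:2].astype(np.float32); c,r=cv2.minEnclosingCircle(L); print('lid',len(L),L.mean(0),c,r)
def colmask(l,t,r,b):
    S=im[t:b,l:r]; return ((S[...,2]-S[...,0])>60)
m=colmask(226,200,275,250); P=W[200:250,226:275][m]; P=P[np.abs(P[:,2]-6)<10][:,:2]
from scipy.optimize import least_squares
def hull(P):
    h=cv2.convexHull(P.astype(np.float32))[:,0]
    s=least_squares(lambda q:np.hypot(h[:,0]-q[0],h[:,1]-q[1])-q[2],[*P.mean(0),60],loss='soft_l1'); return s.x
print('foot',len(P),hull(P))
m=colmask(322,186,376,240); P=W[186:240,322:376][m][:,:2]; print('mat',len(P),P.mean(0),hull(P))
S=reg(224,132,300,198,13,28); 
h=cv2.convexHull(S[:,:2].astype(np.float32)); print('shoe rect',cv2.minAreaRect(S[:,:2].astype(np.float32)))
# bars: per x-slices
for x0 in range(540,740,10):
    q=S[(S[:,0]>=x0)&(S[:,0]<x0+10)]
    if len(q):
        y=np.sort(q[:,1]); mid=(y[0]+y[-1])/2
        a=y[y<mid];b=y[y>=mid]; print(x0,a[0].round(),a[-1].round(),b[0].round(),b[-1].round(),round(mid,1))
D=reg(320,130,352,165,10,200);print('low',D.mean(0),np.percentile(D,[2,98],axis=0))
E
```

```text
lid 351 [447.23212 -90.55016] (447.07843017578125, -90.56786346435547) 30.3325252532959
foot 535 [446.65068998 -90.78913922  55.77116908]Traceback (most recent call last):
  File "<stdin>", line 16, in <module>
  File "<stdin>", line 14, in hull
    return func(*args, **kwargs)
    raise ValueError("Initial guess is outside of provided bounds")
ValueError: Initial guess is outside of provided bounds
```

Candidates in the top view: the tall grey lid on a 112–120 mm disc foot at (249,226); a small footed look-alike in the sink at (137,157); a low grey canister without a foot at (335,148); and a pale tin at (371,136). I choose (249,226). In the crop it stands 104 mm high on a broad foot, as described.

```bash
python3 - <<'E'
import numpy as np,cv2
from scipy.optimize import least_squares
W=np.load('top0.npy')
im=cv2.imread('pics/top0.png').astype(int)
def reg(l,t,r,b,zlo,zhi):
    S=W[t:b,l:r]; m=(S[...,2]>zlo)&(S[...,2]<zhi); return S[m]
def hull(P):
    h=cv2.convexHull(P.astype(np.float32))[:,0]
    return least_squares(lambda q:np.hypot(h[:,0]-q[0],h[:,1]-q[1])-q[2],[*P.mean(0),60],loss='soft_l1').x
S=im[186:240,322:376]; m=((S[...,2]-S[...,0])>45)
P=W[186:240,322:376][m]; P=P[np.abs(P[:,2])<15][:,:2]; print('mat',len(P),P.mean(0),hull(P))
S=reg(224,132,300,198,13,28)
print('shoe rect',cv2.minAreaRect(S[:,:2].astype(np.float32)))
for x0 in range(520,720,10):
    q=S[(S[:,0]>=x0)&(S[:,0]<x0+10)]
    if len(q)>3:
        y=np.sort(q[:,1]); mid=(y[0]+y[-1])/2
        a=y[y<mid];b=y[y>=mid]; print(x0,a[0].round(),a[-1].round(),b[0].round(),b[-1].round(),round(mid,1))
for y0 in range(-180,0,10):
    q=S[(S[:,1]>=y0)&(S[:,1]<y0+10)]
    if len(q)>3: print(y0,np.percentile(q[:,0],[0,3,97,100]).round())
D=reg(320,130,352,165,10,200);print('low',D.mean(0),np.percentile(D,[2,98],axis=0))
E
```

```text
mat 1497 [ 481.1928315  -389.38316972] [ 481.02667359 -389.75488226   67.6277464 ]
shoe rect ((625.331298828125, -128.29588317871094), (184.3474578857422, 162.85101318359375), 88.05003356933594)
540 -218.0 -208.0 -43.0 -33.0 -125.6
550 -214.0 -202.0 -49.0 -36.0 -125.3
560 -211.0 -171.0 -82.0 -39.0 -125.3
570 -208.0 -171.0 -82.0 -46.0 -127.0
580 -209.0 -174.0 -82.0 -49.0 -128.6
590 -209.0 -174.0 -82.0 -48.0 -128.5
600 -208.0 -174.0 -82.0 -48.0 -128.3
610 -208.0 -175.0 -82.0 -48.0 -128.4
620 -209.0 -174.0 -82.0 -48.0 -128.4
630 -209.0 -175.0 -85.0 -48.0 -128.6
640 -212.0 -174.0 -85.0 -48.0 -129.9
650 -212.0 -175.0 -85.0 -48.0 -130.0
660 -212.0 -175.0 -85.0 -51.0 -131.6
670 -212.0 -132.0 -132.0 -51.0 -131.7
680 -212.0 -135.0 -132.0 -51.0 -131.7
690 -212.0 -134.0 -132.0 -51.0 -131.8
700 -212.0 -135.0 -132.0 -51.0 -131.7
-180 [565. 569. 701. 705.]
-170 [673. 674. 704. 705.]
-160 [674. 674. 705. 705.]
-150 [673. 674. 705. 705.]
-140 [673. 674. 705. 705.]
-130 [673. 674. 705. 705.]
-120 [673. 674. 705. 705.]
-110 [674. 674. 705. 706.]
-100 [674. 674. 705. 705.]
-90 [569. 576. 703. 705.]
-80 [568. 571. 703. 709.]
-70 [568. 575. 705. 709.]
-60 [562. 569. 705. 708.]
-50 [547. 550. 654. 659.]
-40 [547. 548. 562. 562.]
low [ 674.61249912 -346.70381948   51.32273268] [[ 644.36559289 -379.96735823   15.46302895]
 [ 706.20688904 -317.03979522   59.73598382]]
```

Estimates: shoe axis yaw ≈ -0.034 rad, seat ≈ (632,-129), lid (447,-90.6), mat (481,-390). Moving over the canister.

```bash
python3 -m pendant '[{"offset":[1,-1,0],"angular":[0,0,0]},{"offset":[1,-1,0],"angular":[0,0,0]},{"offset":[1,-1,0],"angular":[0,0,0]},{"offset":[1,-1,0],"angular":[0,0,0]},{"offset":[1,-1,0],"angular":[0,0,0]},{"offset":[1,-1,0],"angular":[0,0,0]},{"offset":[1,-1,0],"angular":[0,0,0]},{"offset":[1,-1,0],"angular":[0,0,0]},{"offset":[1,-1,0],"angular":[0,0,0]},{"offset":[1,-1,0],"angular":[0,0,0]}]' 0
python3 -m pendant '[{"offset":[0,0,0],"angular":[0,0,0.94]},{"offset":[0,0,0],"angular":[0,0,0.94]},{"offset":[0,0,0],"angular":[0,0,0.94]},{"offset":[0,0,0],"angular":[0,0,0.94]},{"offset":[0,0,0],"angular":[0,0,0.94]},{"offset":[0,0,0],"angular":[0,0,0.94]},{"offset":[0,0,0],"angular":[0,0,0.94]},{"offset":[0,0,0],"angular":[0,0,0]},{"offset":[0,0,0],"angular":[0,0,0]},{"offset":[0,0,0],"angular":[0,0,0]}]'
cat >> h.py <<'E'
from scipy.spatial.transform import Rotation as R
def tool(target):
    s=manip.state(); w,x,y,z=s["eef_rot"]; r=R.from_quat([x,y,z,w])
    d=r.inv().apply(np.array(target)-s["tool_pos"]); 
    print('pos',s["tool_pos"].round(1),'axes x',r.apply([1,0,0]).round(4),'z',r.apply([0,0,1]).round(4),'F',s["force"].round(1),'w',round(s["width"],1),'t',s["clock"])
    print('delta tool mm',d.round(1),'units',(d/30).round(3))
E
python3 - <<'E'
from h import *
c=cams.camera("top");save(c,"top1.png");np.save("top1.npy",cloud(c))
tool([447,-90.6,253])
tool([447,-90.6,253]) if 0 else None
E
```

```text
clock: 1.75
tool_pos: [407.8, -170.8, 404.9]
eef_rot: [0.0, 0.977, 0.211, 0.0]
force: [-0.8, -0.7, 0.2]
width: 91.7
clock: 3.0
tool_pos: [407.4, -172.1, 404.7]
eef_rot: [-0.0, 1.0, -0.016, 0.0]
force: [0.4, -0.0, -0.2]
width: 91.8
pos [ 407.5 -172.1  404.7] axes x [ 9.995e-01 -3.290e-02  1.000e-04] z [ 1.e-04 -0.e+00 -1.e+00] F [-0.2 -0.2 -0.8] w 91.9 t 3.05
delta tool mm [ 36.8 -82.7 151.7] units [ 1.227 -2.758  5.057]
```

```bash
python3 -m pendant '[{"offset":[0.3,-0.7,0],"angular":[0,0,0]},{"offset":[0.3,-0.7,0.2],"angular":[0,0,0]},{"offset":[0.3,-0.7,0.5],"angular":[0,0,0]},{"offset":[0.33,-0.66,0.8],"angular":[0,0,0]},{"offset":[0,0,0.5],"angular":[0,0,0]},{"offset":[0,0,0],"angular":[0,0,0]},{"offset":[0,0,0],"angular":[0,0,0]},{"offset":[0,0,0],"angular":[0,0,0]},{"offset":[0,0,0],"angular":[0,0,0]},{"offset":[0,0,0],"angular":[0,0,0]}]'
python3 - <<'E'
from h import *
tool([447,-90.6,253])
c=cams.camera("wrist");save(c,"w1.png",scale=1.5);np.savez("w1.npz",d=c["depth"],K=c["intrinsics"],T=c["tool_from_camera"])
E
```

```text
clock: 4.3
tool_pos: [447.1, -90.7, 345.0]
eef_rot: [0.0, 1.0, -0.017, 0.0]
force: [-0.1, -0.5, -0.2]
width: 92.0
pos [447.1 -90.7 345. ] axes x [ 9.994e-01 -3.380e-02  5.000e-04] z [ 5.e-04 -1.e-04 -1.e+00] F [-0.1 -0.5 -0.2] w 92.0 t 4.3
delta tool mm [-0.2 -0.1 92. ] units [-0.006 -0.004  3.066]
```

View pics/w1.png

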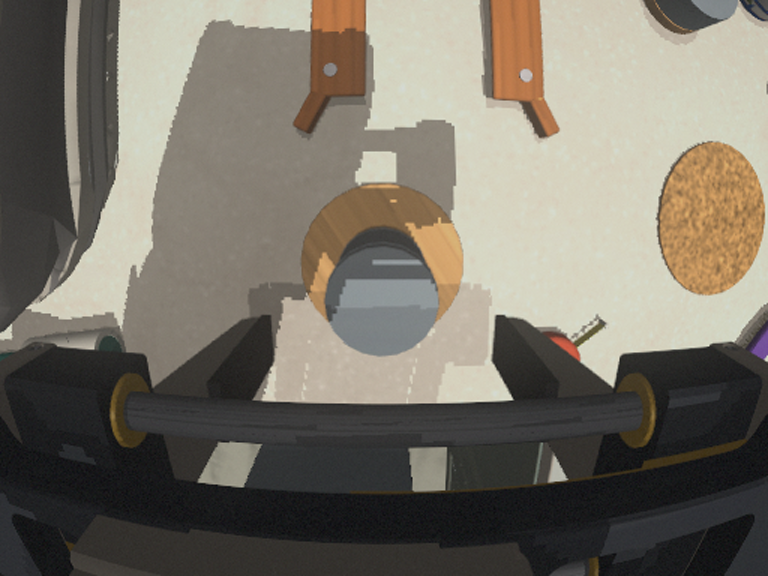

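The wrist view shows the lid at (383,300), midway between the fingers (inner edges at 272 and 497). The shoe mouth is ahead. Next I cross-check the positions with the wrist depth.

```bash
python3 - <<'E'
from h import *
z=np.load("w1.npz");d=z["d"];K=z["K"];T=z["T"]
s=manip.state();w,x,y,zz=s["eef_rot"];r=R.from_quat([x,y,zz,w])
v,u=np.mgrid[:384,:512];a=(u-K[0,2]);b=(v-K[1,2]);rr=np.hypot(a,b)/K[0,0]
k=np.where(rr>1e-6,np.tan(rr)/np.maximum(rr,1e-6),1)/K[0,0]
P=np.stack([a*k*d,b*k*d,d],-1);P=P@T[:3,:3].T+T[:3,3];W=r.apply(P.reshape(-1,3)).reshape(P.shape)+s["tool_pos"];W[d<=0]=np.nan
L=W[150:245,205:305];L=L[(L[...,2]>98)&(L[...,2]<110)];print('lid',len(L),cv2.minEnclosingCircle(L[:,:2].astype(np.float32)),np.median(L[:,2]))
S=W[0:95,190:380];S=S[(S[...,2]>14)&(S[...,2]<26)]
for x0 in range(545,660,8):
    q=S[(S[:,0]>=x0)&(S[:,0]<x0+8)]
    if len(q)>3:
        yy=np.sort(q[:,1]);m=(yy[0]+yy[-1])/2;print(x0,yy[0].round(1),yy[yy<m][-1].round(1),yy[yy>=m][0].round(1),yy[-1].round(1))
print(S[:,0].min())
for side in (S[S[:,1]<-165],S[(S[:,1]>-90)]):
    print(np.percentile(side[:,0],[0.2,1]))
im=cv2.imread('pics/w1.png');im=cv2.resize(im,(512,384)).astype(int)
M=W[85:205,430:512];m=(np.abs(M[...,2]-4)<8)&((im[85:205,430:512,2]-im[85:205,430:512,0])>50);q=M[m];print('mat',q.mean(0),q.min(0),q.max(0))
E
```

```text
lid 4416 ((447.8042297363281, -89.58638763427734), 30.047578811645508) 105.14619134079179
545 -217.9 -203.4 -46.0 -32.1
553 -214.3 -200.0 -50.5 -33.0
561 -210.5 -170.4 -81.2 -38.6
569 -208.4 -170.4 -82.4 -42.1
577 -209.3 -170.6 -82.5 -45.4
585 -208.4 -170.8 -82.0 -45.7
593 -208.8 -171.1 -83.2 -45.8
601 -209.7 -170.9 -83.4 -45.5
609 -209.8 -171.3 -83.6 -46.1
617 -209.3 -171.7 -83.8 -46.2
625 -210.6 -172.1 -84.0 -45.9
633 -209.5 -172.2 -84.2 -47.4
641 -209.8 -180.1 -62.2 -47.3
540.0377390679513
[541.14409903 543.89439027]
[546.87386113 548.95701309]
mat [ 482.20086339 -384.75767559    5.03622326] [ 4.11328628e+02 -4.62083191e+02 -7.25244760e-02] [ 551.05275665 -320.51466241    7.50734052]
```

```bash
python3 -m pendant '[{"offset":[0,0,0.7],"angular":[0,0,0]},{"offset":[0,0,0.7],"angular":[0,0,0]},{"offset":[0,0,0.7],"angular":[0,0,0]},{"offset":[0,0,0.5],"angular":[0,0,0]},{"offset":[0,0,0.3],"angular":[0,0,0]},{"offset":[0,0,0.16],"angular":[0,0,0]},{"offset":[0,0,0],"angular":[0,0,0]},{"offset":[0,0,0],"angular":[0,0,0]},{"offset":[0,0,0],"angular":[0,0,0]},{"offset":[0,0,0],"angular":[0,0,0]}]'
python3 -m pendant '[{"offset":[0,0,0],"angular":[0,0,0]},{"offset":[0,0,0],"angular":[0,0,0]},{"offset":[0,0,0],"angular":[0,0,0]},{"offset":[0,0,0],"angular":[0,0,0]},{"offset":[0,0,0],"angular":[0,0,0]},{"offset":[0,0,0],"angular":[0,0,0]},{"offset":[0,0,0],"angular":[0,0,0]},{"offset":[0,0,0],"angular":[0,0,0]},{"offset":[0,0,0],"angular":[0,0,0]},{"offset":[0,0,0],"angular":[0,0,0]}]' 1
python3 - <<'E'
from h import *
s=manip.state();p=s["tool_pos"]
# waypoints keep z; point before mouth on the shoe axis, at x=520
tool([535,-125.3,p[2]]); tool([632,-128.3,p[2]])
E
```

```text
clock: 5.6
tool_pos: [447.2, -90.6, 253.1]
eef_rot: [0.0, 1.0, -0.017, 0.0]
force: [-0.4, 0.8, 0.3]
width: 91.9
clock: 6.85
tool_pos: [447.1, -90.6, 252.9]
eef_rot: [-0.0, 1.0, -0.017, 0.0]
force: [0.8, 1.4, 0.3]
width: 60.0
pos [447.1 -90.6 252.9] axes x [ 0.9994 -0.0336  0.    ] z [ 0.  0. -1.] F [0.8 1.4 0.3] w 60.0 t 6.85
delta tool mm [89.  31.8  0. ] units [2.967 1.058 0.   ]
pos [447.1 -90.6 252.9] axes x [ 0.9994 -0.0336  0.    ] z [ 0.  0. -1.] F [0.8 1.4 0.3] w 60.0 t 6.85
delta tool mm [186.1  31.5   0. ] units [6.202 1.05  0.   ]
```

```bash
python3 -m pendant '[{"offset":[0.1,0.05,0],"angular":[0,0,0]},{"offset":[0.2,0.15,0],"angular":[0,0,0]},{"offset":[0.2,0.2,0],"angular":[0,0,0]},{"offset":[0.2,0.2,0],"angular":[0,0,0]},{"offset":[0.2,0.2,0],"angular":[0,0,0]},{"offset":[0.2,0.15,0],"angular":[0,0,0]},{"offset":[0.2,0.1,0],"angular":[0,0,0]},{"offset":[0.3,0,0],"angular":[0,0,0]},{"offset":[0.3,0,0],"angular":[0,0,0]},{"offset":[0.2,0,0],"angular":[0,0,0]}]'
python3 - <<'E'
from h import *
s=manip.state();p=s["tool_pos"]
tool([632,-128.3,p[2]])
c=cams.camera("wrist");save(c,"w2.png",scale=1.5)
E
```

```text
clock: 8.1
tool_pos: [507.6, -124.0, 252.8]
eef_rot: [-0.0, 1.0, -0.017, -0.003]
force: [-11.0, 0.9, 13.9]
width: 60.3
pos [ 507.6 -124.   252.8] axes x [ 0.9994 -0.0333 -0.0051] z [-5.1e-03  7.0e-04 -1.0e+00] F [-11.    0.9  13.9] w 60.3 t 8.1
delta tool mm [ 1.245e+02  1.000e-01 -6.000e-01] units [ 4.15e+00  4.00e-03 -2.10e-02]
```

View pics/w2.png

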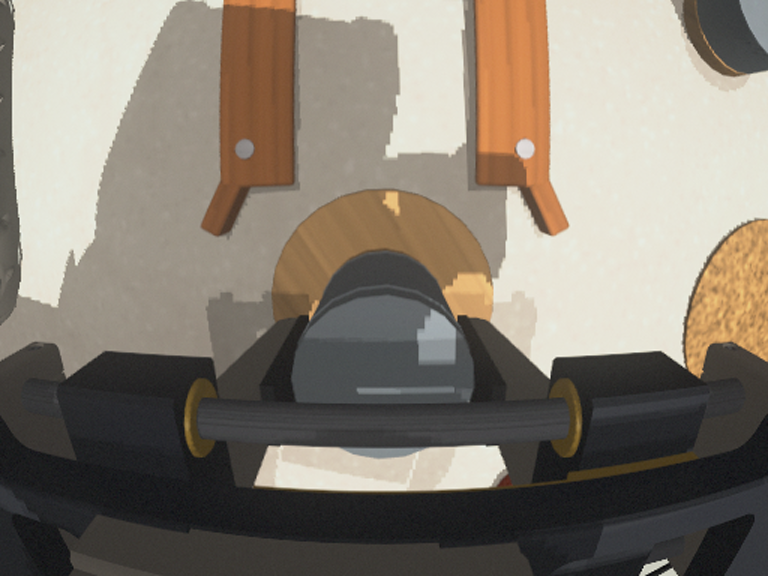

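The foot is central in the mouth (centre at px 382, walls' mid at 384). Going on in.

```bash
python3 -m pendant '[{"offset":[0.3,0,0],"angular":[0,0,0]},{"offset":[0.4,0,0],"angular":[0,0,0]},{"offset":[0.4,0,0],"angular":[0,0,0]},{"offset":[0.4,0,0],"angular":[0,0,0]},{"offset":[0.4,0,0],"angular":[0,0,0]},{"offset":[0.4,0,0],"angular":[0,0,0]},{"offset":[0.4,0,0],"angular":[0,0,0]},{"offset":[0.4,0,0],"angular":[0,0,0]},{"offset":[0.3,0,0],"angular":[0,0,0]},{"offset":[0.2,0,0],"angular":[0,0,0]}]'
python3 - <<'E'
from h import *
s=manip.state();p=s["tool_pos"]
tool([632,-128.3,p[2]])
E
```

```text
clock: 9.4
tool_pos: [615.9, -127.8, 252.8]
eef_rot: [-0.0, 1.0, -0.017, -0.002]
force: [-10.6, 0.1, 10.6]
width: 60.1
pos [ 615.9 -127.8  252.8] axes x [ 0.9994 -0.0333 -0.0047] z [-4.7e-03  3.0e-04 -1.0e+00] F [-10.6   0.1  10.6] w 60.1 t 9.4
delta tool mm [16.1 -0.1 -0.1] units [ 0.537 -0.003 -0.003]
```

```bash
python3 -m pendant '[{"offset":[0.1,0,0],"angular":[0,0,0]},{"offset":[0.1,0,0],"angular":[0,0,0]},{"offset":[0.1,0,0],"angular":[0,0,0]},{"offset":[0.1,0,0],"angular":[0,0,0]},{"offset":[0.06,0,0],"angular":[0,0,0]},{"offset":[0.06,0,0],"angular":[0,0,0]},{"offset":[0.05,0,0],"angular":[0,0,0]},{"offset":[0,0,0],"angular":[0,0,0]},{"offset":[0,0,0],"angular":[0,0,0]},{"offset":[0,0,0],"angular":[0,0,0]}]'
python3 - <<'E'
from h import *
s=manip.state();p=s["tool_pos"]
tool([632,-128.3,p[2]])
c=cams.camera("wrist");save(c,"w3.png",scale=1.5)
c=cams.camera("side");save(c,"s3.png",crop=(190,120,360,260),scale=4)
c=cams.camera("top");save(c,"t3.png",crop=(200,110,380,250),scale=4)
E
```

```text
clock: 10.65
tool_pos: [632.8, -128.4, 252.8]
eef_rot: [-0.0, 1.0, -0.017, -0.002]
force: [-8.0, 0.0, 7.0]
width: 60.4
pos [ 632.8 -128.4  252.8] axes x [ 0.9994 -0.0333 -0.0042] z [-4.2e-03  3.0e-04 -1.0e+00] F [-8.  0.  7.] w 60.4 t 10.65
delta tool mm [-0.8 -0.1  0. ] units [-0.026 -0.003  0.   ]
```

View pics/w3.png

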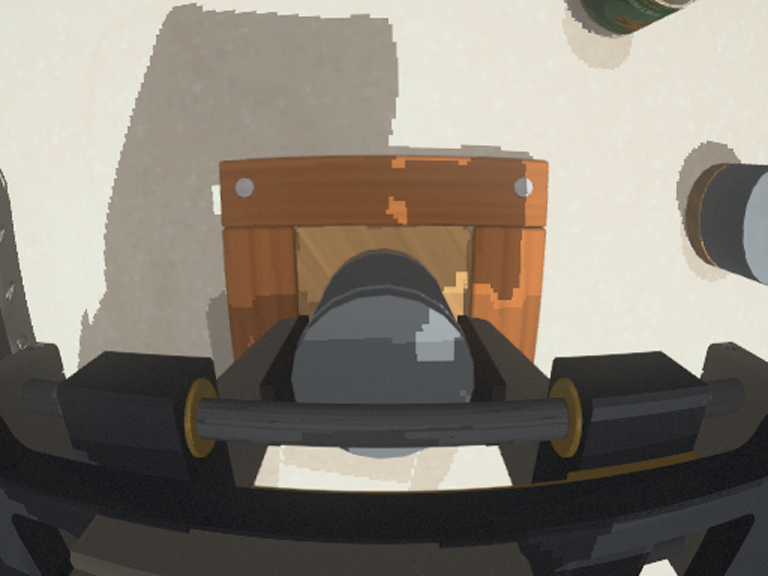

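View pics/s3.png

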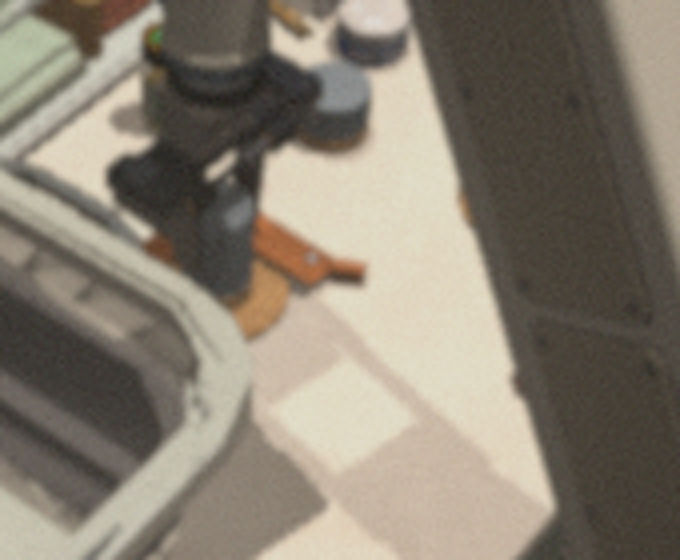

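The foot is under the side and back lips and lateral force is about zero. I'll probe for the stop, which should be about 4 mm further, to confirm home.

```bash
python3 -m pendant '[{"offset":[0.02,0,0],"angular":[0,0,0]},{"offset":[0.02,0,0],"angular":[0,0,0]},{"offset":[0.02,0,0],"angular":[0,0,0]},{"offset":[0.02,0,0],"angular":[0,0,0]},{"offset":[0.01,0,0],"angular":[0,0,0]},{"offset":[0,0,0],"angular":[0,0,0]},{"offset":[0,0,0],"angular":[0,0,0]},{"offset":[0,0,0],"angular":[0,0,0]},{"offset":[0,0,0],"angular":[0,0,0]},{"offset":[0,0,0],"angular":[0,0,0]}]'
```

```text
clock: 12.05
tool_pos: [635.1, -128.5, 252.8]
eef_rot: [-0.0, 1.0, -0.017, -0.003]
force: [-9.7, -0.3, 10.0]
width: 60.0
```

```bash
python3 -m pendant '[{"offset":[0.02,0,0],"angular":[0,0,0]},{"offset":[0.02,0,0],"angular":[0,0,0]},{"offset":[0.02,0,0],"angular":[0,0,0]},{"offset":[0.01,0,0],"angular":[0,0,0]},{"offset":[0,0,0],"angular":[0,0,0]},{"offset":[0,0,0],"angular":[0,0,0]},{"offset":[0,0,0],"angular":[0,0,0]},{"offset":[0,0,0],"angular":[0,0,0]},{"offset":[0,0,0],"angular":[0,0,0]},{"offset":[0,0,0],"angular":[0,0,0]}]'
```

```text
clock: 13.3
tool_pos: [637.2, -128.6, 252.8]
eef_rot: [-0.0, 1.0, -0.017, -0.003]
force: [-9.9, 0.0, 10.0]
width: 60.3
```

```bash
python3 -m pendant '[{"offset":[0.02,0,0],"angular":[0,0,0]},{"offset":[0.02,0,0],"angular":[0,0,0]},{"offset":[0.02,0,0],"angular":[0,0,0]},{"offset":[0.01,0,0],"angular":[0,0,0]},{"offset":[0,0,0],"angular":[0,0,0]},{"offset":[0,0,0],"angular":[0,0,0]},{"offset":[0,0,0],"angular":[0,0,0]},{"offset":[0,0,0],"angular":[0,0,0]},{"offset":[0,0,0],"angular":[0,0,0]},{"offset":[0,0,0],"angular":[0,0,0]}]'
```

```text
clock: 14.55
tool_pos: [638.8, -128.7, 252.9]
eef_rot: [-0.0, 1.0, -0.017, -0.003]
force: [-11.9, 0.2, 12.7]
width: 60.5
```

```bash
python3 -m pendant '[{"offset":[0.02,0,0],"angular":[0,0,0]},{"offset":[0.02,0,0],"angular":[0,0,0]},{"offset":[0.02,0,0],"angular":[0,0,0]},{"offset":[0,0,0],"angular":[0,0,0]},{"offset":[0,0,0],"angular":[0,0,0]},{"offset":[0,0,0],"angular":[0,0,0]},{"offset":[0,0,0],"angular":[0,0,0]},{"offset":[0,0,0],"angular":[0,0,0]},{"offset":[0,0,0],"angular":[0,0,0]},{"offset":[0,0,0],"angular":[0,0,0]}]'
python3 - <<'E'
from h import *
tool([632,-128.3,252.8])
s=manip.state();w,x,y,zz=s["eef_rot"];r=R.from_quat([x,y,zz,w])
c=cams.camera("wrist");save(c,"w4.png",scale=1.5)
d=c["depth"];K=np.array(c["intrinsics"]);T=np.array(c["tool_from_camera"])
v,u=np.mgrid[:384,:512];a=(u-K[0,2]);b=(v-K[1,2]);rr=np.hypot(a,b)/K[0,0]
k=np.where(rr>1e-6,np.tan(rr)/np.maximum(rr,1e-6),1)/K[0,0]
P=np.stack([a*k*d,b*k*d,d],-1);P=P@T[:3,:3].T+T[:3,3];W=r.apply(P.reshape(-1,3)).reshape(P.shape)+s["tool_pos"];W[d<=0]=np.nan
L=W[185:265,190:320];L=L[(L[...,2]>98)&(L[...,2]<110)];print('lid',len(L),L.min(0),L.max(0))
h=cv2.convexHull(L[:,:2].astype(np.float32))[:,0];h=h[h[:,0]>L[:,0].mean()]
from scipy.optimize import least_squares
print(least_squares(lambda q:np.hypot(h[:,0]-q[0],h[:,1]-q[1])-30,[638,-128],loss='soft_l1').x)
S=W[90:170,140:370];m=(S[...,2]>14)&(S[...,2]<26);S=S[m]
for y0 in range(-170,-85,10):
    q=S[(S[:,1]>=y0)&(S[:,1]<y0+10)]
    if len(q): print(y0,np.percentile(q[:,0],[1,99]).round(1))
E
```

```text
clock: 15.8
tool_pos: [639.8, -128.7, 253.1]
eef_rot: [-0.0, 1.0, -0.017, -0.005]
force: [-19.0, -0.1, 19.6]
width: 60.4
pos [ 639.8 -128.7  253.1] axes x [ 0.9994 -0.0332 -0.0095] z [-9.5e-03  8.0e-04 -1.0e+00] F [-19.   -0.1  19.6] w 60.4 t 15.8
delta tool mm [-7.8 -0.1  0.4] units [-0.259 -0.004  0.012]
lid 7458 [ 631.07090817 -160.67456293   98.07301447] [669.01209299 -96.3127515  109.9970188 ]
[ 638.86561058 -128.47904465]
-170 [672.  705.7]
-160 [672.3 706.5]
-150 [672.6 706.7]
-140 [664.8 706.9]
-130 [665.8 707.2]
-120 [673.7 707.6]
-110 [673.9 707.9]
-100 [674.4 708. ]
-90 [667.1 708.5]
```

View pics/w4.png

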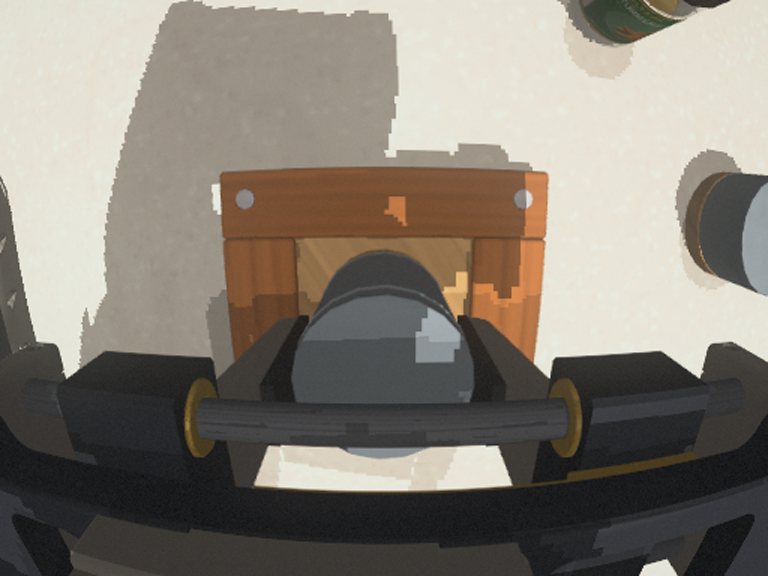

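The stop makes contact at TCP x ≈ 638 (force 12 → 19 N), so the foot is home. I'll ease back 3 mm and draw the lid up.

```bash
python3 -m pendant '[{"offset":[-0.05,0,0],"angular":[0,0,0]},{"offset":[-0.05,0,0],"angular":[0,0,0]},{"offset":[0,0,0],"angular":[0,0,0]},{"offset":[0,0,0],"angular":[0,0,0]},{"offset":[0,0,-0.05],"angular":[0,0,0]},{"offset":[0,0,-0.1],"angular":[0,0,0]},{"offset":[0,0,-0.1],"angular":[0,0,0]},{"offset":[0,0,-0.1],"angular":[0,0,0]},{"offset":[0,0,-0.1],"angular":[0,0,0]},{"offset":[0,0,-0.1],"angular":[0,0,0]}]'
```

```text
clock: 17.1
tool_pos: [639.1, -128.4, 268.9]
eef_rot: [-0.0, 1.0, -0.017, -0.001]
force: [-6.3, 0.9, -12.1]
width: 60.1
```

```bash
python3 -m pendant '[{"offset":[-0.03,0,-0.1],"angular":[0,0,0]},{"offset":[-0.03,0,-0.1],"angular":[0,0,0]},{"offset":[0,0,-0.15],"angular":[0,0,0]},{"offset":[0,0,-0.15],"angular":[0,0,0]},{"offset":[0,0,-0.15],"angular":[0,0,0]},{"offset":[0,0,-0.15],"angular":[0,0,0]},{"offset":[0,0,-0.15],"angular":[0,0,0]},{"offset":[0,0,-0.15],"angular":[0,0,0]},{"offset":[0,0,-0.15],"angular":[0,0,0]},{"offset":[0,0,-0.1],"angular":[0,0,0]}]'
```

```text
clock: 18.35
tool_pos: [638.6, -128.7, 311.4]
eef_rot: [0.0, 1.0, -0.017, 0.001]
force: [0.4, -1.8, -0.8]
width: 60.3
```

```bash
python3 -m pendant '[{"offset":[0,0,-0.1],"angular":[0,0,0]},{"offset":[0,0,-0.2],"angular":[0,0,0]},{"offset":[0,0,-0.4],"angular":[0,0,0]},{"offset":[0,0,-0.6],"angular":[0,0,0]},{"offset":[0,0,-0.6],"angular":[0,0,0]},{"offset":[0,0,-0.4],"angular":[0,0,0]},{"offset":[0,0,-0.2],"angular":[0,0,0]},{"offset":[0,0,0],"angular":[0,0,0]},{"offset":[0,0,0],"angular":[0,0,0]},{"offset":[0,0,0],"angular":[0,0,0]}]'
python3 - <<'E'
from h import *
tool([481.5,-389,270])
c=cams.camera("wrist");save(c,"w5.png",scale=1.2)
c=cams.camera("side");save(c,"s5.png",crop=(190,100,360,240),scale=4)
E
```

```text
clock: 19.6
tool_pos: [637.8, -128.4, 384.2]
eef_rot: [-0.0, 1.0, -0.017, -0.001]
force: [-0.0, 0.7, -1.6]
width: 60.0
pos [ 637.8 -128.4  384.2] axes x [ 0.9994 -0.0335 -0.0011] z [-1.e-03  2.e-04 -1.e+00] F [-0.   0.7 -1.6] w 60.0 t 19.6
delta tool mm [-147.4  265.7  114.3] units [-4.912  8.856  3.811]
```

View pics/w5.png

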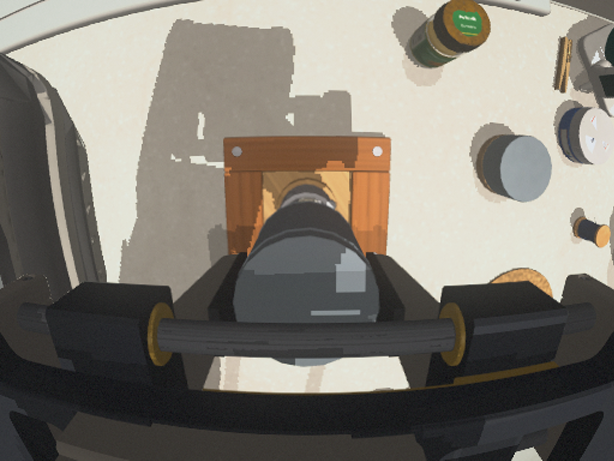

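View pics/s5.png

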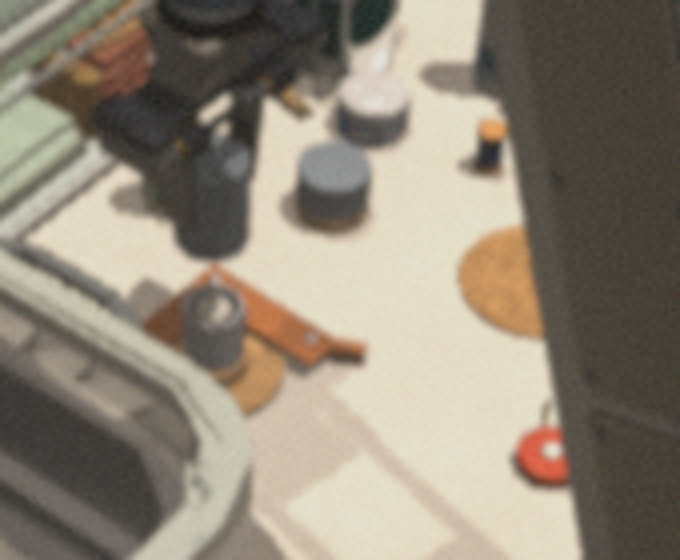

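The lid is off and the steel drum and foot sit in the shoe (side crop, drum at (212,325)). Carrying the lid to the mat.

```bash
python3 -m pendant '[{"offset":[-0.3,0.5,0],"angular":[0,0,0]},{"offset":[-0.5,0.9,0],"angular":[0,0,0]},{"offset":[-0.5,1,0],"angular":[0,0,0]},{"offset":[-0.6,1,0],"angular":[0,0,0]},{"offset":[-0.6,1,0],"angular":[0,0,0]},{"offset":[-0.6,1,0],"angular":[0,0,0]},{"offset":[-0.6,1,0],"angular":[0,0,0]},{"offset":[-0.5,1,0],"angular":[0,0,0]},{"offset":[-0.4,0.9,0],"angular":[0,0,0]},{"offset":[-0.31,0.56,0],"angular":[0,0,0]}]'
python3 - <<'E'
from h import *
tool([481.5,-389,233])
s=manip.state();w,x,y,zz=s["eef_rot"];r=R.from_quat([x,y,zz,w])
c=cams.camera("wrist");save(c,"w6.png",scale=1.2)
d=c["depth"];K=np.array(c["intrinsics"]);T=np.array(c["tool_from_camera"])
v,u=np.mgrid[:384,:512];a=(u-K[0,2]);b=(v-K[1,2]);rr=np.hypot(a,b)/K[0,0]
k=np.where(rr>1e-6,np.tan(rr)/np.maximum(rr,1e-6),1)/K[0,0]
P=np.stack([a*k*d,b*k*d,d],-1);P=P@T[:3,:3].T+T[:3,3];print('lid top rel TCP',np.median(P[215:260,215:295,2]))
# base in shoe from top cam
c=cams.camera("top");save(c,"t6.png",crop=(200,110,400,250),scale=4);W=cloud(c)
S=W[130:200,224:300];q=S[(S[...,2]>70)&(S[...,2]<95)];print('drum',len(q),q.mean(0),cv2.minEnclosingCircle(q[:,:2].astype(np.float32)))
E
```

```text
clock: 20.95
tool_pos: [480.4, -390.8, 384.9]
eef_rot: [0.0, 1.0, -0.017, -0.0]
force: [-1.1, -0.2, -1.3]
width: 60.3
pos [ 480.4 -390.8  384.9] axes x [ 9.994e-01 -3.480e-02 -2.000e-04] z [-2.e-04 -2.e-04 -1.e+00] F [-1.1 -0.2 -1.3] w 60.3 t 20.95
delta tool mm [  1.1  -1.8 151.9] units [ 0.036 -0.061  5.063]
lid top rel TCP 147.59632528773324
drum 182 [ 635.12425982 -129.31711427   78.23623872] ((635.9951171875, -130.00778198242188), 28.056583404541016)
```

View pics/w6.png

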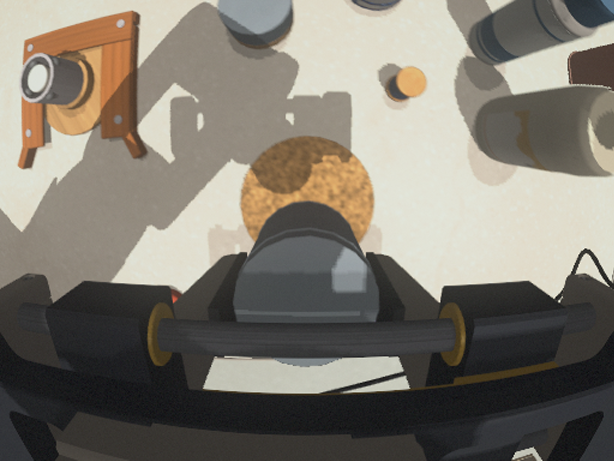

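View pics/t6.png

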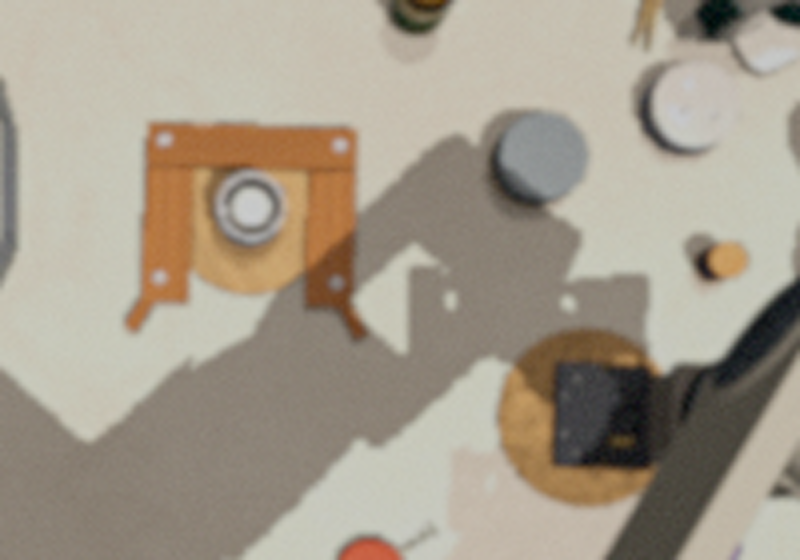

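The base is home: drum at (635.5,-129.5), and the foot's rear edge lies inside the walls. Lowering the lid.

```bash
python3 -m pendant '[{"offset":[0.04,-0.06,0.3],"angular":[0,0,0]},{"offset":[0,0,0.6],"angular":[0,0,0]},{"offset":[0,0,0.7],"angular":[0,0,0]},{"offset":[0,0,0.7],"angular":[0,0,0]},{"offset":[0,0,0.7],"angular":[0,0,0]},{"offset":[0,0,0.7],"angular":[0,0,0]},{"offset":[0,0,0.5],"angular":[0,0,0]},{"offset":[0,0,0.4],"angular":[0,0,0]},{"offset":[0,0,0.2],"angular":[0,0,0]},{"offset":[0,0,0],"angular":[0,0,0]}]'
python3 -m pendant '[{"offset":[0,0,0.05],"angular":[0,0,0]},{"offset":[0,0,0.05],"angular":[0,0,0]},{"offset":[0,0,0.05],"angular":[0,0,0]},{"offset":[0,0,0.04],"angular":[0,0,0]},{"offset":[0,0,0.03],"angular":[0,0,0]},{"offset":[0,0,0],"angular":[0,0,0]},{"offset":[0,0,0],"angular":[0,0,0]},{"offset":[0,0,0],"angular":[0,0,0]},{"offset":[0,0,0],"angular":[0,0,0]},{"offset":[0,0,0],"angular":[0,0,0]}]'
```

```text
clock: 22.3
tool_pos: [483.1, -387.4, 240.7]
eef_rot: [-0.0, 1.0, -0.017, -0.0]
force: [-0.5, 0.7, -1.3]
width: 60.1
clock: 23.55
tool_pos: [483.1, -387.4, 234.3]
eef_rot: [0.0, 1.0, -0.017, 0.0]
force: [0.0, -0.4, -0.6]
width: 60.0
```

```bash
python3 -m pendant '[{"offset":[0,0,0.02],"angular":[0,0,0]},{"offset":[0,0,0.02],"angular":[0,0,0]},{"offset":[0,0,0.02],"angular":[0,0,0]},{"offset":[0,0,0.01],"angular":[0,0,0]},{"offset":[0,0,0],"angular":[0,0,0]},{"offset":[0,0,0],"angular":[0,0,0]},{"offset":[0,0,0],"angular":[0,0,0]},{"offset":[0,0,0],"angular":[0,0,0]},{"offset":[0,0,0],"angular":[0,0,0]},{"offset":[0,0,0],"angular":[0,0,0]}]'
```

```text
clock: 24.8
tool_pos: [483.0, -387.5, 232.9]
eef_rot: [0.0, 1.0, -0.017, 0.0]
force: [-3.3, 1.2, 6.8]
width: 60.6
```

Contact with the mat (Fz from -1 to +7 N, at the expected height). Releasing.

```bash
python3 -m pendant '[{"offset":[0,0,0],"angular":[0,0,0]},{"offset":[0,0,0],"angular":[0,0,0]},{"offset":[0,0,0],"angular":[0,0,0]},{"offset":[0,0,0],"angular":[0,0,0]},{"offset":[0,0,0],"angular":[0,0,0]},{"offset":[0,0,0],"angular":[0,0,0]},{"offset":[0,0,0],"angular":[0,0,0]},{"offset":[0,0,0],"angular":[0,0,0]},{"offset":[0,0,0],"angular":[0,0,0]},{"offset":[0,0,0],"angular":[0,0,0]}]' 0
python3 -m pendant '[{"offset":[0,0,-0.1],"angular":[0,0,0]},{"offset":[0,0,-0.3],"angular":[0,0,0]},{"offset":[0,0,-0.6],"angular":[0,0,0]},{"offset":[0,0,-0.8],"angular":[0,0,0]},{"offset":[0,0,-0.8],"angular":[0,0,0]},{"offset":[0,0,-0.8],"angular":[0,0,0]},{"offset":[0,0,-0.8],"angular":[0,0,0]},{"offset":[0,0,-0.6],"angular":[0,0,0]},{"offset":[0,0,-0.3],"angular":[0,0,0]},{"offset":[0,0,0],"angular":[0,0,0]}]'
python3 -m pendant '[{"offset":[-0.4,0,0],"angular":[0,0,0]},{"offset":[-0.9,0,0],"angular":[0,0,0]},{"offset":[-0.9,0,0],"angular":[0,0,0]},{"offset":[-0.9,0,0],"angular":[0,0,0]},{"offset":[-0.9,0,0],"angular":[0,0,0]},{"offset":[-0.4,0,0],"angular":[0,0,0]},{"offset":[0,0,0],"angular":[0,0,0]},{"offset":[0,0,0],"angular":[0,0,0]},{"offset":[0,0,0],"angular":[0,0,0]},{"offset":[0,0,0],"angular":[0,0,0]}]'
python3 - <<'E'
from h import *
c=cams.camera("wrist");save(c,"w7.png",scale=1.2)
c=cams.camera("top");save(c,"t7.png",crop=(200,110,400,250),scale=4);W=cloud(c)
for n,(t,b,l,r),lo,hi in(('drum',(130,200,224,300),70,95),('lid',(180,245,320,380),70,100)):
    S=W[t:b,l:r];q=S[(S[...,2]>lo)&(S[...,2]<hi)]
    if len(q):print(n,len(q),q.mean(0),np.percentile(q[:,2],[5,95]),cv2.minEnclosingCircle(q[:,:2].astype(np.float32)))
print(manip.state()["width"],manip.state()["clock"])
E
```

```text
clock: 26.05
tool_pos: [483.1, -387.4, 232.2]
eef_rot: [-0.0, 1.0, -0.017, 0.0]
force: [-0.0, 0.6, -0.0]
width: 92.1
clock: 27.3
tool_pos: [483.1, -387.5, 385.7]
eef_rot: [0.0, 1.0, -0.017, 0.0]
force: [-0.0, -0.2, 0.8]
width: 91.9
clock: 28.55
tool_pos: [351.6, -383.0, 385.1]
eef_rot: [-0.0, 1.0, -0.017, -0.0]
force: [0.9, 0.1, 0.2]
width: 92.1
drum 181 [ 635.18892324 -129.33721395   78.1058504 ] [72.68185998 82.87300633] ((636.0415649414062, -129.91241455078125), 28.110044479370117)
lid 357 [ 482.81720203 -386.44336584   84.09316179] [78.63666033 88.41437796] ((483.1579895019531, -387.5418395996094), 30.336910247802734)
91.80845016456914 28.65
```

View pics/w7.png

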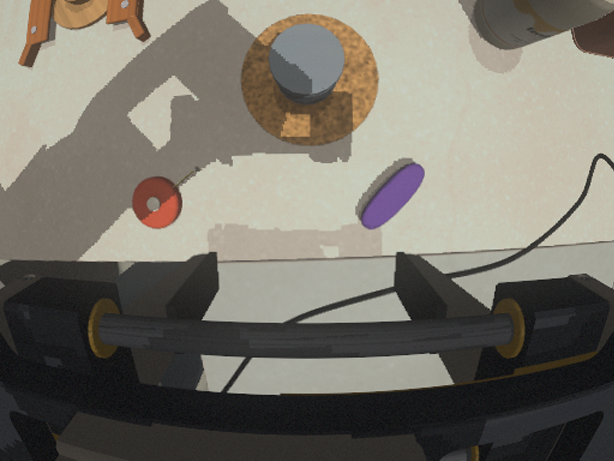

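View pics/t7.png

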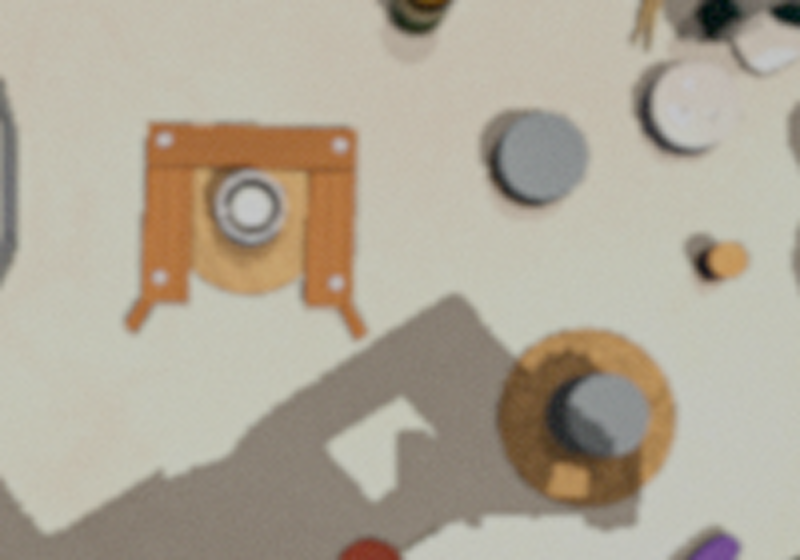

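The lid stands upright with its top at 84 mm, about 3 mm from the mat centre. The base is in the shoe and the gripper is clear of everything.

```bash
python3 -c "
from plant import workorder; print(workorder.hand_in())"
```

```text
the job is handed in; nothing more can be done
None
```

I finished the job and handed it in at about 28.7 s; no verdict was reported.

**What I did:** I gripped the lid of the tall, broad-footed canister and slid it flat along the worktop into the shoe. It touched the stop at about x = 638. I eased off slightly, drew the lid straight up and off, stood it on the cork mat and moved the gripper clear.

**Last checks:**
- **Base:** the drum stands at (635.5, -129.6) mm. The stop contact puts the seat at about x = 634, so it is roughly 1–2 mm past home. The foot is under the lips with its rear edge inside the walls.
- **Lid:** it is upright, open side down, with its top at 84 mm. It stands at (483, -387), about 3 mm from the mat centre.
- **Forces:** the highest reading I saw at the end of a move was about 20 N per axis, while pressing against the stop.

**Disagreements:**
- My first image estimate of the seat (x ≈ 632) was about 2 mm short of what the stop contact gave.
- After I eased back 3 mm from the stop, the measured position moved back by only about 1 mm.
- The grip force was fixed at 30 N rather than the suggested 50 N. The lid showed no clear slip: its top read 147.6 mm ahead of the TCP against about 148–149 mm at the grasp.

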